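# Check the glue injectors and reject the jammed one

## Robot

A 6-joint arm with a two-finger parallel gripper is mounted at the origin on the work surface. World frame = base frame: x ahead of the robot, y to its left, z up, the work surface at z = 0. Lengths are in m, angles in rad, forces in N, time in s.
With the tool pointing down it reaches from about 0.325 to 0.775 m from the base axis. Payload 5.5 kg.
Tool frame: the origin (TCP) lies midway between the tips of the shut fingers; the grasp point (between the pads) lies manip.grasp_offset behind it (manip.grasp_offset is the distance from the TCP to the grasp point, in m); z points along the fingers, y is the direction in which the jaws open and shut (so a half turn about z gives the same grasp; the last joint's range is limited). The gripper opens to 85 mm and grips with 20 to 120 N. Pads are 22 mm wide; open, the fingers measure 114 mm over their backs; the gripper's body (76 mm by 85 mm) begins 54 mm behind the grasp point. The pads swing forward as they close: fully open they stand 13 mm farther back than shut.
Start: joints at [1.197, 0.091, 1.231, -0, 1.82, -0.057], TCP at [0.187, 0.57, 0.231] pointing down, gripper open.
Joint ranges: [-2.87, 2.87], [-0.86, 2.18], [0.17, 2.46], [-1.51, 4.65], [0.06, 2.69], [-2.65, 2.65]. Speed limits (rad/s): [2.57, 2.57, 3.01, 3.14, 3.14, 3.14].

## Interface

Orientations are given as a 3x3 rotation matrix whose columns are the frame's x, y, z axes.
In Python, from rig import manip gives the robot as it stands. The module is installed in compiled form; this text tells all that it offers.
- The arm moves only by the tool play_rows, never from a script. Its argument "increments" is a list of rows, each an object of numbers: "tx", "ty", "tz": the shift along the tool's x, y, z in cm; "twist": the turn about the tool's z in rad. In form: [{"tx": .., "ty": .., "tz": .., "twist": ..}, ...]. A call has 1 to 10 rows; each row is the pose to reach, as a shift and turn from the pose commanded when the call began, along the tool's axes at that moment; what a row does not reach only later rows make up. A row lasts 1/10 s, in which the tool goes at most 50 mm and 8.59 degrees, less where a joint would pass 70% of its speed; a pose out of reach is approached as far as the arm can. A call with a gripper value outside its range is refused whole. "fingers" is the opening, from -1 (shut) to 1 (fully open), set as the call begins (left out, the last holds). The fingers move at their own pace and stop on an object; the grip force is fixed at half the most. Time passes only in rows, so rows that repeat a pose let the fingers close. It gives the time, the measured TCP pose, the force and the opening at its end, in the units of the state.
- manip.read_state(): the state, without advancing time (a new reading comes with each control period).
- manip.snapshot(name): name is "scene" or "top" or "wrist"; returns a dict with "frame" (420x560x3 uint8, red, green, blue), "z_map" (420x560 float32, m along the optical axis (not along the pixel's ray), 0 where there is no reading), "fx", "fy", "cx", "cy" (pixels), "k1" (the pictures are not rectified: a ray, as slopes to the right and down, at radius r is drawn at 1 + k1 r^2 times it, then the intrinsics apply), "T" (4x4, takes a point from camera to world coordinates). Camera axes: x right, y down, z forward; pixel columns grow to the right and rows downward; lengths in m; the calibration is good to about 2 mm. A picture is of the moment at which its call begins.
- manip.sign_off(): hands the job in, once; it reports no verdict.
Trained networks look in a picture, given as the dict that the camera call returned (one of the last four; its "shot" number tells which), for a name from the list of things; names that differ only in an ending like _2 or _b are one class to them, and where a whole thing is asked for, a point or a joint stands for the part that bears it (a point fixed in the world has none). Each returns a list of dicts, best first, with "p" (0 to 1); they miss things now and then, are a little off and sometimes report something else, mostly with a low value. They report only what shows in the picture. A call takes as long as a camera call. They do not tell look-alikes from the thing itself.
- manip.spot_in(picture, label): "uv" ([column, row] in pixels, amid what is visible of it).
- manip.mark_of(picture, label): "uv" ([column, row] in pixels: a listed point, or the origin of a listed thing).
The state is a dict: "t": time; "q": joint angles; "qd": joint speeds; "tau": joint torques, N m; "tcp_pos": TCP position; "orientation": TCP orientation; "force": force on the tool from outside, world axes, zero at the start; "torque": the same for the moment, N m; "opening": finger opening in m.
Only numpy, scipy, OpenCV 4.12 (cv2) and the standard library are available. Lean on these libraries where they do the work, as an engineer would, in place of code of your own. Each camera call takes 0.05 s, during which the arm holds its last target.

## Task

Test the three empty glue injectors in the wooden stand by pressing each plunger gently down its stroke: two run freely, so push those fully home and leave them in the stand. In the third the resistance rises part way; stop there without forcing it, and stand that injector upright in the red pot, not dropped. Leave the other things on the bench where they are.

Things in the scene. Friction and masses are not known exactly. Their poses are not given: they have to be found in the camera images.
- stand: all sizes here in mm: fixed wooden block 80 (x) x 250 (y) x 50 high with a row along its y of three round sockets, 80 apart, 36 across and 38 deep. Origin: centre of its underside, on the table. It may stand turned.
- socket_1 (a point): centre of the flat floor of socket 1 of the stand, 12 above the table
- injector_1: glue injector standing upright in the socket of its number: aluminium barrel 32 across and 95 tall with a flat bottom and a blue top ring of nearly the same width, about 0.2 kg. Origin: centre of its underside, z up along the barrel. Grip the barrel 70 to 80 above the origin. It is empty. All three look alike; exactly one, any of them, is jammed, and only its resistance tells which.
- thumb_1: blue thumb pad of plunger 1, a disc 26 across and 6 thick on a 10 thick rod, moving with the plunger. Origin: centre of the pad's underside, 127 above the injector's origin at joint value 0 and 97 when fully home; its top is 6 higher. Press it straight down with shut fingers. It breaks above 18 N, so do not pinch it.
- plunger_1 (a joint): how far this plunger is pushed in, m: 0 is fully out, 0.030 fully home; starts between 0 and 0.005. A free plunger resists with a steady force of about 3 N and meets a soft cushion (2.5 N per mm) in its last 2 mm; within 3.5 mm of the stop counts as fully home, and it stays there. The jammed one goes in freely to about 0.014, then its resistance rises by 2.5 N per mm above the steady friction; let go, it may spring back a few mm, not below 0.012.
- socket_2 (a point): centre of the flat floor of socket 2 of the stand, 12 above the table
- injector_2: glue injector standing upright in the socket of its number: aluminium barrel 32 across and 95 tall with a flat bottom and a blue top ring of nearly the same width, about 0.2 kg. Origin: centre of its underside, z up along the barrel. Grip the barrel 70 to 80 above the origin. It is empty. All three look alike; exactly one, any of them, is jammed, and only its resistance tells which.
- thumb_2: blue thumb pad of plunger 2, a disc 26 across and 6 thick on a 10 thick rod, moving with the plunger. Origin: centre of the pad's underside, 127 above the injector's origin at joint value 0 and 97 when fully home; its top is 6 higher. Press it straight down with shut fingers. It breaks above 18 N, so do not pinch it.
- plunger_2 (a joint): how far this plunger is pushed in, m: 0 is fully out, 0.030 fully home; starts between 0 and 0.005. A free plunger resists with a steady force of about 3 N and meets a soft cushion (2.5 N per mm) in its last 2 mm; within 3.5 mm of the stop counts as fully home, and it stays there. The jammed one goes in freely to about 0.014, then its resistance rises by 2.5 N per mm above the steady friction; let go, it may spring back a few mm, not below 0.012.
- socket_3 (a point): centre of the flat floor of socket 3 of the stand, 12 above the table
- injector_3: glue injector standing upright in the socket of its number: aluminium barrel 32 across and 95 tall with a flat bottom and a blue top ring of nearly the same width, about 0.2 kg. Origin: centre of its underside, z up along the barrel. Grip the barrel 70 to 80 above the origin. It is empty. All three look alike; exactly one, any of them, is jammed, and only its resistance tells which.
- thumb_3: blue thumb pad of plunger 3, a disc 26 across and 6 thick on a 10 thick rod, moving with the plunger. Origin: centre of the pad's underside, 127 above the injector's origin at joint value 0 and 97 when fully home; its top is 6 higher. Press it straight down with shut fingers. It breaks above 18 N, so do not pinch it.
- plunger_3 (a joint): how far this plunger is pushed in, m: 0 is fully out, 0.030 fully home; starts between 0 and 0.005. A free plunger resists with a steady force of about 3 N and meets a soft cushion (2.5 N per mm) in its last 2 mm; within 3.5 mm of the stop counts as fully home, and it stays there. The jammed one goes in freely to about 0.014, then its resistance rises by 2.5 N per mm above the steady friction; let go, it may spring back a few mm, not below 0.012.
- reject_pot: fixed red round pot on a 76 x 76 x 6 foot, outside 52, inside 44 across, 50 high, inner floor 8 above the table. Origin: centre of its underside.
- reject_pot_floor (a point): centre of the red pot's inner floor
- grey_pot: fixed grey pot of the same shape, to be left empty; it stands on the other side of the stand from the red one, which may be either side
- hammer: wood-handled tack hammer lying on the table, 260 long (bystander; sizes in mm; origin at the centre of its underside or, lying tools, near its middle)
- thread_cone: white thread cone, 52 across, 95 tall (bystander; sizes in mm; origin at the centre of its underside or, lying tools, near its middle)
- glue_bottle: white bottle with red cap, 60 across, 150 tall (bystander; sizes in mm; origin at the centre of its underside or, lying tools, near its middle)
- tack_jar: amber jar with steel lid, 56 across, 60 tall (bystander; sizes in mm; origin at the centre of its underside or, lying tools, near its middle)
- screwdriver: screwdriver lying on the table (bystander; sizes in mm; origin at the centre of its underside or, lying tools, near its middle)
- staple_box: cardboard box 70 x 45 x 30 (bystander; sizes in mm; origin at the centre of its underside or, lying tools, near its middle)
- nozzle_cap: loose orange cap beside the stand, 22 across, 16 tall (bystander; sizes in mm; origin at the centre of its underside or, lying tools, near its middle)
Things that resemble listed ones, but are neither listed nor needed, are in the scene too. What is shaped like the injector_1 but yellow is not meant.

How it is judged:
By the outcome, as a careful person would: the job done as asked, in the order asked, and still so for the second after the job is handed in, with the robot touching nothing.
It also fails if it takes over 61 s, if anything falls off the work surface, if the arm or the gripper's body presses on something with over 40 N, if the wrist force passes 120 N, or if a joint passes its speed limit or range.

## Working session

There is one attempt and no reset: what is moved stays moved. The work goes in short steps, Python scripts to look and compute and a tool call to move; the robot and the scene stay as the last step left them, time stands still between calls to the robot, and variables do not carry over. Pictures are saved under pics/ and viewed, and the job is handed in when it is done.

Besides the shell and the picture viewer there is one more tool, called after "Call:" as name([rows], argument=value, ...), one row to a line, values as JSON. play_rows: Moves the arm, as the interface text tells. Its arguments: {"type":"object","properties":{"increments":{"type":"array"},"fingers":{"type":"number"}},"required":["increments"]}

```bash
mkdir -p pics
cat > h.py <<'E'
import numpy as np, cv2
from rig import manip
def snap(n,f):
    s=manip.snapshot(n); cv2.imwrite(f'pics/{f}.png',s['frame'][:,:,::-1]); np.savez(f'pics/{f}.npz',**{k:v for k,v in s.items()}); return s
def ray(s,u,v):
    K=np.array([[s['fx'],0,s['cx']],[0,s['fy'],s['cy']],[0,0,1.]])
    p=cv2.undistortPoints(np.array([[[u,v]]],float),K,np.array([float(s['k1']),0,0,0]))[0,0]
    return np.array([p[0],p[1],1.])
def at_z(s,u,v,z):
    T=s['T']; d=T[:3,:3]@ray(s,u,v); o=T[:3,3]; return o+d*(z-o[2])/d[2]
def at_d(s,u,v):
    d=float(s['z_map'][int(round(v)),int(round(u))]); T=s['T']; return T[:3,:3]@(ray(s,u,v)*d)+T[:3,3]
def cloud(s):
    K=np.array([[s['fx'],0,s['cx']],[0,s['fy'],s['cy']],[0,0,1.]])
    h,w=s['z_map'].shape; g=np.stack(np.meshgrid(np.arange(w),np.arange(h)),-1).reshape(-1,1,2).astype(float)
    p=cv2.undistortPoints(g,K,np.array([float(s['k1']),0,0,0])).reshape(h,w,2)
    P=np.dstack([p,np.ones((h,w))])*s['z_map'][...,None]
    return P@s['T'][:3,:3].T+s['T'][:3,3]
E
python3 - <<'E'
from h import *
np.set_printoptions(precision=4,suppress=True)
print(manip.grasp_offset); print(manip.read_state())
for n in ['scene','top','wrist']:
    s=snap(n,n+'0'); print(n,s['T'][:3,3],s['fx'],s['k1'])
E
```

```text
0.0187
{'t': 0.0, 'q': array([ 1.1973,  0.0919,  1.2319, -0.    ,  1.8198, -0.0567]), 'qd': array([ 0.0006,  0.0023, -0.001 , -0.0003,  0.    ,  0.001 ]), 'tau': array([  0.0005, -45.8704, -41.8044,  -0.0002,   0.0108,   0.    ]), 'tcp_pos': array([0.1868, 0.5699, 0.2302]), 'orientation': array([[-0.9502,  0.3115, -0.0007],
       [ 0.3115,  0.9502, -0.0018],
       [ 0.0001, -0.002 , -1.    ]]), 'force': array([-0.0255, -0.0311, -0.4715]), 'torque': array([ 0.0112, -0.0443,  0.0237]), 'opening': 0.08592914805519433}
scene [0.8586 0.521  1.0586] 472.4603761305737 -0.15259796304577514
top [ 0.4419 -0.0538  1.2545] 407.3744297136483 -0.08510818188543007
wrist [0.1181 0.5922 0.3729] 320.83941916515965 0.0005404691758603565
```

View pics/scene0.png

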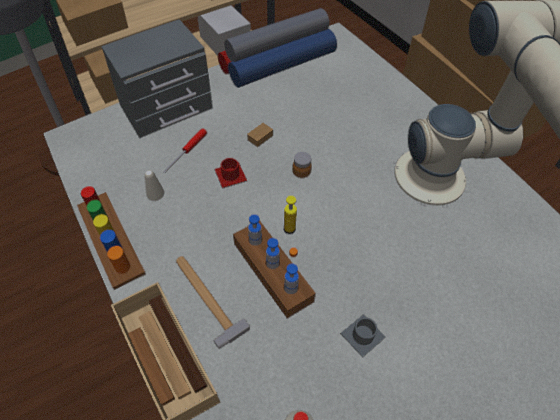

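View pics/top0.png

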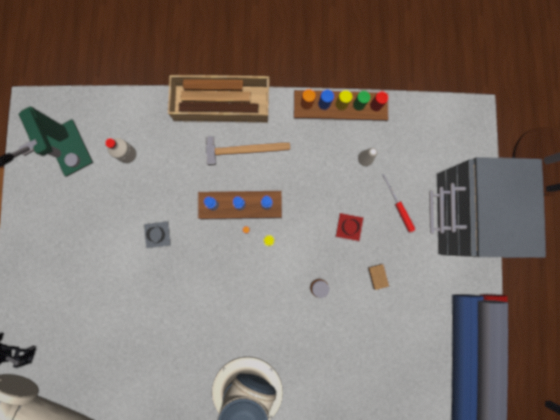

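View pics/wrist0.png

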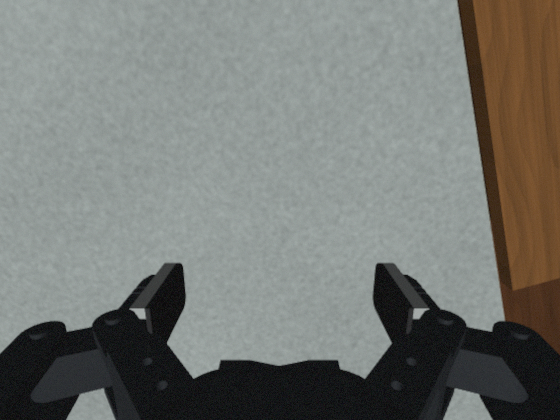

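Scene image: three blue-topped injectors stand in the stand at (254,230), (273,250) and (291,278). In the top image they are at (210,202), (238,202) and (266,202). Possible confusions: the yellow look-alike injector at scene (290,215) / top (269,240), the coloured bottles in the rack at top (300-390,98), and the grey pot at top (157,235) against the red pot at (350,227). I choose the three in the wooden stand and the red pot.

Run:
```python
from h import *
np.set_printoptions(precision=4,suppress=True)
for n in ['top','scene']:
    s=manip.snapshot(n); f=s['frame'].astype(int); P=cloud(s)
    hsv=cv2.cvtColor(s['frame'],cv2.COLOR_RGB2HSV)
    m=((hsv[...,0]>95)&(hsv[...,0]<130)&(hsv[...,1]>120)&(P[...,2]>0.08)&(P[...,2]<0.2)).astype(np.uint8)
    k,l,st,c=cv2.connectedComponentsWithStats(m)
    for i in range(1,k):
        if st[i,4]<15: continue
        Q=P[l==i]; zt=np.percentile(Q[:,2],95); T=Q[Q[:,2]>zt-0.004]
        print(n,c[i],st[i,4],'zmax',zt,'top mean',T.mean(0),len(T), 'ctr@.14',at_z(s,*c[i],.14))
    # red pot & grey rims
    r=((hsv[...,0]<8)|(hsv[...,0]>172))&(hsv[...,1]>130)&(P[...,2]>-.02)&(P[...,2]<.1)
    for nm,m in [('red',r)]:
        k,l,st,c=cv2.connectedComponentsWithStats(m.astype(np.uint8))
        for i in range(1,k):
            if st[i,4]<100: continue
            Q=P[l==i]; R=Q[Q[:,2]>.044]
            print(n,nm,c[i],st[i,4],Q[:,2].max(),'all',Q.mean(0)); 
            if len(R)>5: print('  rim mean',R.mean(0),len(R),R.min(0),R.max(0), (R.min(0)+R.max(0))/2)
    wd=(hsv[...,0]<18)&(hsv[...,1]>90)&(P[...,2]>.043)&(P[...,2]<.058)
    k,l,st,c=cv2.connectedComponentsWithStats(wd.astype(np.uint8))
    for i in range(1,k):
        if st[i,4]>300:
            Q=P[l==i]; print(n,'wood',c[i],st[i,4],Q.mean(0),cv2.minAreaRect((Q[:,:2]*1000).astype(np.float32)))
    for lab in ['thumb_1','injector_1','reject_pot','reject_pot_floor','socket_1','socket_2','socket_3','stand']:
        for d in manip.mark_of(s,lab)[:4]: print(n,lab,d['uv'],round(d['p'],2))
    cr=s['frame'][170:260,180:400] if n=='top' else s['frame'][150:330,190:340]
    cv2.imwrite(f'pics/crop_{n}.png',cv2.resize(cr,None,fx=3.5,fy=3.3)[:,:,::-1])
```

```text
top [326.6439  96.0985] 132 zmax 0.09330286844591601 top mean [ 0.8872 -0.2248  0.0914] 73 ctr@.14 [ 0.868  -0.2183  0.14  ]
top [209.8421 202.2   ] 95 zmax 0.14426064118983434 top mean [0.5625 0.1069 0.1421] 41 ctr@.14 [0.5589 0.1032 0.14  ]
top [238.2697 202.2022] 89 zmax 0.14388399281633726 top mean [0.5637 0.0277 0.142 ] 51 ctr@.14 [0.5602 0.025  0.14  ]
top [266.2299 201.7241] 87 zmax 0.1449218236794106 top mean [ 0.5664 -0.0511  0.1429] 47 ctr@.14 [ 0.5628 -0.0518  0.14  ]
top [469.8232 358.3662] 1652 zmax 0.09300112082424844 top mean [ 0.1182 -0.6573  0.0912] 651 ctr@.14 [ 0.1364 -0.6233  0.14  ]
top red [378.9738 100.607 ] 229 0.09459749720651245 all [ 0.884  -0.3876  0.0737]
  rim mean [ 0.8845 -0.3879  0.081 ] 195 [ 0.8683 -0.4086  0.0446] [ 0.9058 -0.3714  0.0946] [ 0.887  -0.39    0.0696]
top red [405.0439 216.9073] 205 0.030499674059686566 all [ 0.5361 -0.4785  0.0241]
top red [349.0634 226.7069] 505 0.05561699326348446 all [ 0.5038 -0.3062  0.0161]
  rim mean [ 0.5047 -0.3074  0.0498] 75 [ 0.4805 -0.333   0.0444] [ 0.5283 -0.2819  0.0556] [ 0.5044 -0.3074  0.05  ]
top r
[... 2632 characters left out ...]
 thumb_1 [273.2, 242.6] 0.59
scene thumb_1 [290.0, 271.6] 0.44
scene injector_1 [253.3, 247.7] 0.92
scene injector_1 [289.1, 295.6] 0.86
scene injector_1 [290.9, 227.3] 0.59
scene injector_1 [272.9, 269.0] 0.55
scene reject_pot [229.4, 174.5] 0.59
scene reject_pot_floor [229.7, 170.2] 0.8
scene socket_1 [290.2, 298.1] 0.86
scene socket_1 [254.6, 248.9] 0.78
scene socket_1 [273.4, 271.1] 0.69
scene socket_2 [290.2, 298.1] 0.86
scene socket_2 [254.6, 248.9] 0.78
scene socket_2 [273.4, 271.1] 0.69
scene socket_3 [290.2, 298.1] 0.86
scene socket_3 [254.6, 248.9] 0.78
scene socket_3 [273.4, 271.1] 0.69
scene stand [271.7, 269.3] 0.77
scene stand [229.4, 171.8] 0.71
scene stand [259.2, 138.8] 0.22
```

```bash
ls pics
```

```text
crop_scene.png
crop_top.png
scene0.npz
scene0.png
top0.npz
top0.png
wrist0.npz
wrist0.png
```

View pics/crop_scene.png

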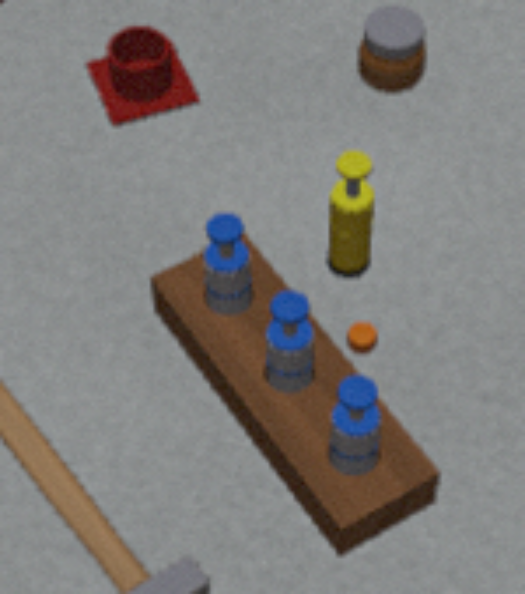

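Crop check: the three blue-pad injectors sit in the wooden stand. The yellow one stands free at crop (350,215), and the red pot is at (140,70).

Averages of the two cameras: A (0.5615, 0.1087), B (0.563, 0.0295), C (0.566, -0.0497). Spacing is about 79-80 mm and the pad tops are at about 0.144, both as expected. Pot at (0.5035, -0.306).

```bash
cat >> h.py <<'E'
A=(0.5615,0.1087);B=(0.563,0.0295);C=(0.566,-0.0497);POT=(0.5035,-0.306)
def plan(xy,z,yaw=None):
    """yaw: world angle (deg) wanted of tool y"""
    st=manip.read_state(); R=st['orientation']; d=np.array([xy[0],xy[1],z])-st['tcp_pos']; t=R.T@d*100
    a=np.degrees(np.arctan2(R[1,1],R[0,1])); tw=0 if yaw is None else -np.radians((yaw-a+90)%180-90)
    print('t',round(st['t'],2),'pos',st['tcp_pos'].round(4),'F',st['force'].round(2),'open',round(st['opening'],4),'yaw',round(a,1))
    print('tx ty tz cm',t.round(2),'twist',round(tw,3))
E
python3 -c "
from h import *
plan(A,.19,1.6)"
```

```text
t 1.05 pos [0.1869 0.5702 0.2313] F [0.04 0.14 0.65] open 0.0858 yaw 71.9
tx ty tz cm [-49.97 -32.18   4.13] twist 1.226
```

Call:
play_rows([
  {"tx":-5,"ty":-3.2,"tz":0,"twist":0.12},
  {"tx":-10,"ty":-6.4,"tz":0,"twist":0.24},
  {"tx":-15,"ty":-9.6,"tz":0,"twist":0.37},
  {"tx":-20,"ty":-12.9,"tz":0,"twist":0.49},
  {"tx":-25,"ty":-16.1,"tz":0,"twist":0.61},
  {"tx":-30,"ty":-19.3,"tz":0,"twist":0.73},
  {"tx":-35,"ty":-22.5,"tz":0,"twist":0.86},
  {"tx":-40,"ty":-25.8,"tz":1,"twist":0.98},
  {"tx":-45,"ty":-29,"tz":2,"twist":1.1},
  {"tx":-50,"ty":-32.2,"tz":3,"twist":1.226},
], fingers=-1)

```text
t: 2.05
tcp_pos: [0.5025, 0.1809, 0.215]
orientation: [[-0.023, 1.0, 0.001], [1.0, 0.023, 0.001], [0.001, 0.001, -1.0]]
force: [-0.2, 0.8, 0.1]
opening: 0.0001
```

Call:
play_rows([
  {"tx":0},
  {"tx":0},
  {"tx":0},
])

```text
validation failed for argument at $.in...
```

```bash
python3 -c "
from h import *
plan(A,.155,1.6)"
```

```text
t 2.05 pos [0.5025 0.1809 0.215 ] F [-0.17  0.75  0.11] open 0.0001 yaw 1.3
tx ty tz cm [-7.36  5.73  6.  ] twist -0.005
```

Call:
play_rows([
  {"tx":-3.6,"ty":2.8,"tz":0,"twist":0},
  {"tx":-7.2,"ty":5.6,"tz":2,"twist":0},
  {"tx":-7.4,"ty":5.7,"tz":4,"twist":0},
  {"tx":-7.4,"ty":5.7,"tz":5,"twist":0},
  {"tx":-7.4,"ty":5.7,"tz":5,"twist":0},
])

```text
t: 2.55
tcp_pos: [0.5594, 0.1105, 0.1625]
orientation: [[-0.028, 1.0, -0.004], [1.0, 0.028, -0.0], [-0.0, -0.004, -1.0]]
force: [-0.8, 0.6, -0.5]
opening: -0.0001
```

```bash
python3 -c "
from h import *
plan(A,.15,1.6)
s=snap('scene','s1');cv2.imwrite('pics/s1c.png',cv2.resize(s['frame'][180:320,200:360],None,fx=4,fy=4)[:,:,::-1])
snap('wrist','w1')
plan(A,.15,1.6)"
```

```text
t 2.55 pos [0.5594 0.1105 0.1625] F [-0.8   0.56 -0.46] open -0.0001 yaw 1.6
tx ty tz cm [-0.18  0.21  1.25] twist 0.0
t 2.65 pos [0.5602 0.1112 0.1655] F [ 0.27  0.18 -0.06] open -0.0001 yaw 1.7
tx ty tz cm [-0.26  0.12  1.55] twist 0.001
```

View pics/s1c.png

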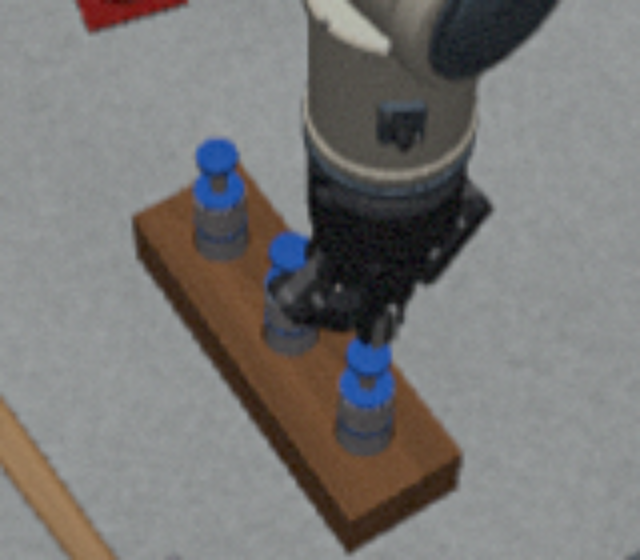

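View pics/w1.png

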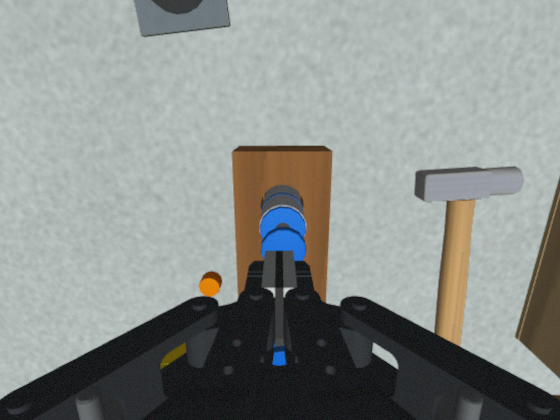

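Scene and wrist views: the shut fingers are over pad A. The pad is centred at wrist (284,240), about 1.5 mm in +x of the fingertips. Now lowering.

Call:
play_rows([
  {"tx":-0.25,"ty":0.12,"tz":0.8,"twist":0},
  {"tx":-0.25,"ty":0.12,"tz":1.4,"twist":0},
  {"tx":-0.25,"ty":0.12,"tz":1.6,"twist":0},
  {"tx":-0.25,"ty":0.12,"tz":1.6,"twist":0},
])

```text
t: 3.05
tcp_pos: [0.5614, 0.108, 0.1481]
orientation: [[-0.028, 1.0, -0.001], [1.0, 0.028, -0.0], [-0.0, -0.001, -1.0]]
force: [-0.3, -0.4, -1.0]
opening: 0.0001
```

Call:
play_rows([
  {"tx":0,"ty":0,"tz":0.2,"twist":0},
  {"tx":0,"ty":0,"tz":0.4,"twist":0},
  {"tx":0,"ty":0,"tz":0.6,"twist":0},
  {"tx":0,"ty":0,"tz":0.8,"twist":0},
])

```text
t: 3.45
tcp_pos: [0.5618, 0.1078, 0.1407]
orientation: [[-0.028, 1.0, 0.0], [1.0, 0.028, 0.0], [0.0, 0.0, -1.0]]
force: [-0.8, 0.2, 3.3]
opening: 0.0001
```

Call:
play_rows([
  {"tx":0,"ty":0,"tz":0.2,"twist":0},
  {"tx":0,"ty":0,"tz":0.4,"twist":0},
  {"tx":0,"ty":0,"tz":0.6,"twist":0},
  {"tx":0,"ty":0,"tz":0.8,"twist":0},
])

```text
t: 3.85
tcp_pos: [0.5618, 0.1079, 0.1326]
orientation: [[-0.028, 1.0, 0.0], [1.0, 0.028, 0.0], [0.0, 0.0, -1.0]]
force: [-0.6, 0.5, 3.5]
opening: -0.0001
```

Call:
play_rows([
  {"tx":0,"ty":0,"tz":0.1,"twist":0},
  {"tx":0,"ty":0,"tz":0.2,"twist":0},
  {"tx":0,"ty":0,"tz":0.3,"twist":0},
  {"tx":0,"ty":0,"tz":0.3,"twist":0},
])

```text
t: 4.25
tcp_pos: [0.5617, 0.1078, 0.1293]
orientation: [[-0.028, 1.0, -0.0], [1.0, 0.028, -0.0], [-0.0, -0.0, -1.0]]
force: [1.0, -0.3, 1.0]
opening: -0.0003
```

Call:
play_rows([
  {"tx":0,"ty":0,"tz":0.1,"twist":0},
  {"tx":0,"ty":0,"tz":0.2,"twist":0},
  {"tx":0,"ty":0,"tz":0.3,"twist":0},
])

```text
t: 4.55
tcp_pos: [0.5617, 0.1078, 0.1266]
orientation: [[-0.028, 1.0, 0.0], [1.0, 0.028, -0.0], [-0.0, 0.0, -1.0]]
force: [0.8, -0.2, 2.0]
opening: -0.0001
```

Call:
play_rows([
  {"tx":0,"ty":0,"tz":0.1,"twist":0},
  {"tx":0,"ty":0,"tz":0.25,"twist":0},
  {"tx":0,"ty":0,"tz":0.4,"twist":0},
])

```text
t: 4.85
tcp_pos: [0.5617, 0.1078, 0.1225]
orientation: [[-0.028, 1.0, 0.0], [1.0, 0.028, 0.0], [0.0, 0.0, -1.0]]
force: [0.3, 0.7, 2.6]
opening: -0.0002
```

Call:
play_rows([
  {"tx":0,"ty":0,"tz":0.15,"twist":0},
  {"tx":0,"ty":0,"tz":0.3,"twist":0},
  {"tx":0,"ty":0,"tz":0.4,"twist":0},
  {"tx":0,"ty":0,"tz":0.5,"twist":0},
])

```text
t: 5.25
tcp_pos: [0.5617, 0.1078, 0.1174]
orientation: [[-0.028, 1.0, -0.0], [1.0, 0.028, -0.0], [-0.0, -0.0, -1.0]]
force: [-0.0, 0.1, 2.0]
opening: 0.0
```

Call:
play_rows([
  {"tx":0,"ty":0,"tz":0.07,"twist":0},
  {"tx":0,"ty":0,"tz":0.13,"twist":0},
])

```text
t: 5.45
tcp_pos: [0.5618, 0.1079, 0.1164]
orientation: [[-0.028, 1.0, 0.0], [1.0, 0.028, 0.0], [0.0, 0.0, -1.0]]
force: [0.4, -0.7, 4.8]
opening: -0.0003
```

Call:
play_rows([
  {"tx":0,"ty":0,"tz":0.05,"twist":0},
  {"tx":0,"ty":0,"tz":0.05,"twist":0},
])

```text
t: 5.65
tcp_pos: [0.5618, 0.1079, 0.1161]
orientation: [[-0.028, 1.0, 0.0], [1.0, 0.028, 0.0], [0.0, 0.0, -1.0]]
force: [-0.1, -0.7, 4.8]
opening: 0.0002
```

Call:
play_rows([
  {"tx":0,"ty":0,"tz":-2.5,"twist":0},
  {"tx":0,"ty":0,"tz":-5,"twist":0},
  {"tx":-3.9,"ty":0,"tz":-5,"twist":0},
  {"tx":-7.84,"ty":-0.1,"tz":-5,"twist":0},
  {"tx":-7.84,"ty":-0.1,"tz":-4,"twist":0},
  {"tx":-7.84,"ty":-0.1,"tz":-3.4,"twist":0},
  {"tx":-7.84,"ty":-0.1,"tz":-3.4,"twist":0},
  {"tx":-7.84,"ty":-0.1,"tz":-3.4,"twist":0},
])

```text
t: 6.45
tcp_pos: [0.5625, 0.0304, 0.149]
orientation: [[-0.029, 1.0, -0.002], [1.0, 0.029, 0.0], [0.0, -0.002, -1.0]]
force: [0.2, 0.8, -0.2]
opening: -0.0001
```

```bash
python3 -c "
from h import *
snap('wrist','w2')
plan(B,.147)
s=manip.snapshot('scene');cv2.imwrite('pics/s2c.png',cv2.resize(s['frame'][180:320,200:360],None,fx=4,fy=4)[:,:,::-1])"
```

```text
t 6.5 pos [0.5628 0.0305 0.1496] F [ 0.23  0.3  -0.38] open -0.0002 yaw 1.7
tx ty tz cm [-0.1   0.02  0.26] twist 0
```

View pics/w2.png

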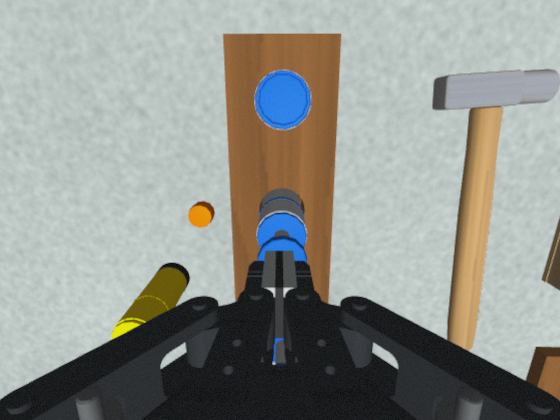

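View pics/s2c.png

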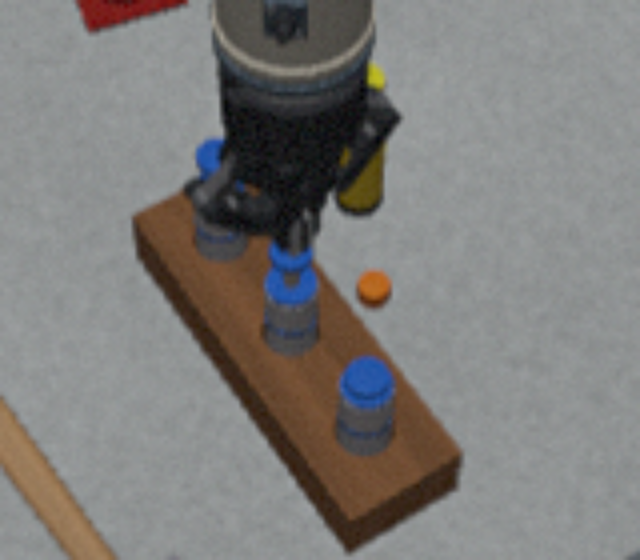

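Plunger A is fully home: its pad sits right on the ring at crop (367,380), and in the wrist view at (283,98). Fingers are over pad B at wrist (282,248). Pressing B now.

Call:
play_rows([
  {"tx":-0.1,"ty":0,"tz":0.4,"twist":0},
  {"tx":-0.1,"ty":0,"tz":0.7,"twist":0},
  {"tx":-0.1,"ty":0,"tz":1.0,"twist":0},
  {"tx":-0.1,"ty":0,"tz":1.2,"twist":0},
  {"tx":-0.1,"ty":0,"tz":1.4,"twist":0},
  {"tx":-0.1,"ty":0,"tz":1.6,"twist":0},
])

```text
t: 7.15
tcp_pos: [0.5631, 0.0285, 0.1339]
orientation: [[-0.028, 1.0, 0.001], [1.0, 0.028, 0.0], [0.0, 0.001, -1.0]]
force: [0.6, -0.2, 3.7]
opening: -0.0
```

Call:
play_rows([
  {"tx":0,"ty":0,"tz":0.1,"twist":0},
  {"tx":0,"ty":0,"tz":0.2,"twist":0},
  {"tx":0,"ty":0,"tz":0.3,"twist":0},
])

```text
t: 7.45
tcp_pos: [0.563, 0.0285, 0.1308]
orientation: [[-0.028, 1.0, 0.0], [1.0, 0.028, 0.0], [0.0, 0.0, -1.0]]
force: [-0.2, 0.7, 3.1]
opening: -0.0001
```

Call:
play_rows([
  {"tx":0,"ty":0,"tz":0.1,"twist":0},
  {"tx":0,"ty":0,"tz":0.2,"twist":0},
])

```text
t: 7.65
tcp_pos: [0.563, 0.0285, 0.1287]
orientation: [[-0.028, 1.0, 0.0], [1.0, 0.028, 0.0], [0.0, 0.0, -1.0]]
force: [-0.3, 0.2, 2.2]
opening: -0.0001
```

Call:
play_rows([
  {"tx":0,"ty":0,"tz":0.1,"twist":0},
])

```text
t: 7.75
tcp_pos: [0.5629, 0.0284, 0.1277]
orientation: [[-0.028, 1.0, 0.0], [1.0, 0.028, 0.0], [0.0, 0.0, -1.0]]
force: [0.1, -0.2, 2.3]
opening: -0.0
```

Call:
play_rows([
  {"tx":0,"ty":0,"tz":0.1,"twist":0},
  {"tx":0,"ty":0,"tz":0.2,"twist":0},
])

```text
t: 7.95
tcp_pos: [0.5629, 0.0284, 0.1257]
orientation: [[-0.028, 1.0, -0.0], [1.0, 0.028, 0.0], [0.0, -0.0, -1.0]]
force: [0.4, 1.0, 2.2]
opening: 0.0
```

Call:
play_rows([
  {"tx":0,"ty":0,"tz":0.15,"twist":0},
  {"tx":0,"ty":0,"tz":0.3,"twist":0},
])

```text
t: 8.15
tcp_pos: [0.5629, 0.0285, 0.1227]
orientation: [[-0.028, 1.0, 0.0], [1.0, 0.028, 0.0], [0.0, 0.0, -1.0]]
force: [-0.3, 0.7, 2.7]
opening: 0.0001
```

Free as well. Pushing B home.

Call:
play_rows([
  {"tx":0,"ty":0,"tz":0.15,"twist":0},
  {"tx":0,"ty":0,"tz":0.3,"twist":0},
  {"tx":0,"ty":0,"tz":0.4,"twist":0},
  {"tx":0,"ty":0,"tz":0.5,"twist":0},
])

```text
t: 8.55
tcp_pos: [0.5629, 0.0284, 0.1176]
orientation: [[-0.028, 1.0, -0.0], [1.0, 0.028, -0.0], [-0.0, -0.0, -1.0]]
force: [0.5, 0.7, 1.6]
opening: 0.0
```

Call:
play_rows([
  {"tx":0,"ty":0,"tz":0.08,"twist":0},
  {"tx":0,"ty":0,"tz":0.16,"twist":0},
  {"tx":0,"ty":0,"tz":0.18,"twist":0},
])

```text
t: 8.85
tcp_pos: [0.563, 0.0285, 0.1163]
orientation: [[-0.028, 1.0, 0.0], [1.0, 0.028, 0.0], [0.0, 0.0, -1.0]]
force: [-0.0, -0.6, 4.6]
opening: -0.0
```

Call:
play_rows([
  {"tx":0,"ty":0,"tz":-2.5,"twist":0},
  {"tx":0,"ty":0,"tz":-5,"twist":0},
  {"tx":-3.9,"ty":0,"tz":-5,"twist":0},
  {"tx":-7.9,"ty":0.03,"tz":-5,"twist":0},
  {"tx":-7.9,"ty":0.03,"tz":-4,"twist":0},
  {"tx":-7.9,"ty":0.03,"tz":-3.4,"twist":0},
  {"tx":-7.9,"ty":0.03,"tz":-3.4,"twist":0},
  {"tx":-7.9,"ty":0.03,"tz":-3.4,"twist":0},
])

```text
t: 9.65
tcp_pos: [0.5651, -0.0495, 0.1494]
orientation: [[-0.029, 1.0, -0.001], [1.0, 0.029, 0.0], [0.0, -0.001, -1.0]]
force: [-0.4, 0.8, -0.8]
opening: -0.0
```

```bash
python3 -c "
from h import *
snap('wrist','w3')
plan(C,.147)
s=manip.snapshot('scene');cv2.imwrite('pics/s3c.png',cv2.resize(s['frame'][180:320,200:360],None,fx=4,fy=4)[:,:,::-1])"
```

```text
t 9.7 pos [ 0.5654 -0.0495  0.1499] F [-0.22  0.09  0.33] open -0.0001 yaw 1.7
tx ty tz cm [-0.02  0.06  0.29] twist 0
```

View pics/w3.png

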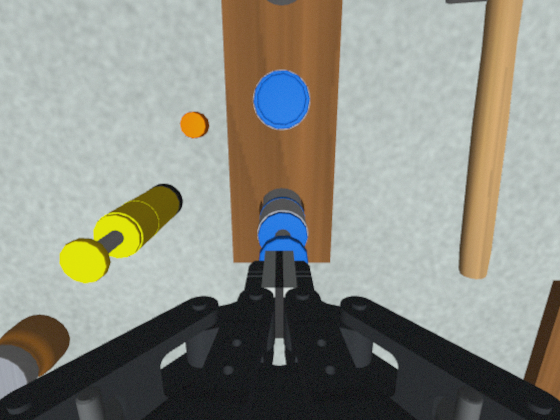

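View pics/s3c.png

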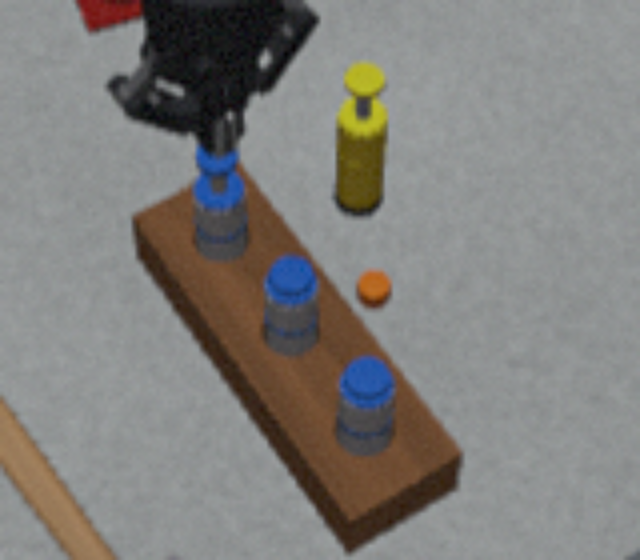

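A and B are both home, at crop (367,380) and (292,280). Fingers are over pad C at wrist (283,248). C must be the jammed one; pressing it in small steps.

Call:
play_rows([
  {"tx":0,"ty":0.05,"tz":0.4,"twist":0},
  {"tx":0,"ty":0.05,"tz":0.7,"twist":0},
  {"tx":0,"ty":0.05,"tz":1.0,"twist":0},
  {"tx":0,"ty":0.05,"tz":1.2,"twist":0},
  {"tx":0,"ty":0.05,"tz":1.4,"twist":0},
  {"tx":0,"ty":0.05,"tz":1.6,"twist":0},
])

```text
t: 10.35
tcp_pos: [0.5661, -0.0505, 0.1341]
orientation: [[-0.028, 1.0, 0.001], [1.0, 0.028, 0.0], [0.0, 0.001, -1.0]]
force: [-0.2, -0.1, 2.6]
opening: 0.0001
```

Call:
play_rows([
  {"tx":0,"ty":0,"tz":0.1,"twist":0},
  {"tx":0,"ty":0,"tz":0.2,"twist":0},
  {"tx":0,"ty":0,"tz":0.25,"twist":0},
])

```text
t: 10.65
tcp_pos: [0.5659, -0.0505, 0.1314]
orientation: [[-0.028, 1.0, -0.0], [1.0, 0.028, 0.0], [0.0, -0.0, -1.0]]
force: [0.5, 0.7, 2.6]
opening: 0.0
```

Call:
play_rows([
  {"tx":0,"ty":0,"tz":0.07,"twist":0},
  {"tx":0,"ty":0,"tz":0.1,"twist":0},
])

```text
t: 10.85
tcp_pos: [0.566, -0.0505, 0.1306]
orientation: [[-0.028, 1.0, 0.0], [1.0, 0.028, -0.0], [-0.0, 0.0, -1.0]]
force: [1.5, -0.2, 3.6]
opening: -0.0001
```

Call:
play_rows([
  {"tx":0,"ty":0,"tz":0.07,"twist":0},
  {"tx":0,"ty":0,"tz":0.1,"twist":0},
])

```text
t: 11.05
tcp_pos: [0.5661, -0.0505, 0.1299]
orientation: [[-0.028, 1.0, 0.001], [1.0, 0.028, -0.0], [-0.0, 0.001, -1.0]]
force: [-0.7, 0.3, 4.8]
opening: -0.0002
```

Call:
play_rows([
  {"tx":0,"ty":0,"tz":0.07,"twist":0},
  {"tx":0,"ty":0,"tz":0.1,"twist":0},
])

```text
t: 11.25
tcp_pos: [0.5662, -0.0505, 0.1293]
orientation: [[-0.028, 1.0, 0.001], [1.0, 0.028, -0.0], [-0.0, 0.001, -1.0]]
force: [-0.5, 0.3, 7.0]
opening: 0.0002
```

The resistance rises (3.6, 4.8, 7.0 N over about 1.3 mm, near 15 mm of stroke), so C is the jammed one. Stopping here, retracting, and opening for the grip.

Call:
play_rows([
  {"tx":0,"ty":0,"tz":-1,"twist":0},
  {"tx":0,"ty":0,"tz":-4,"twist":0},
  {"tx":0,"ty":0,"tz":-7,"twist":0},
  {"tx":0,"ty":0,"tz":-7,"twist":0},
])

```text
t: 11.65
tcp_pos: [0.5674, -0.0509, 0.2038]
orientation: [[-0.028, 1.0, 0.007], [1.0, 0.028, -0.001], [-0.002, 0.007, -1.0]]
force: [0.7, 0.5, 0.2]
opening: 0.0003
```

Call:
play_rows([
  {"tx":0,"ty":0,"tz":0,"twist":0},
  {"tx":0,"ty":0,"tz":0,"twist":0},
  {"tx":0,"ty":0,"tz":0,"twist":0},
  {"tx":0,"ty":0,"tz":0,"twist":0},
  {"tx":0,"ty":0,"tz":0,"twist":0},
], fingers=0.4)

```text
t: 12.15
tcp_pos: [0.5657, -0.0505, 0.1977]
orientation: [[-0.028, 1.0, -0.001], [1.0, 0.028, 0.0], [0.0, -0.001, -1.0]]
force: [-0.3, -0.4, 0.9]
opening: 0.0596
```

```bash
python3 -c "
from h import *
s=snap('wrist','w4')
plan((.566,-.0503),.071,1.6)
t=manip.snapshot('scene');cv2.imwrite('pics/s4c.png',cv2.resize(t['frame'][180:320,200:360],None,fx=4,fy=4)[:,:,::-1])
t=manip.snapshot('top');P=cloud(t);print(at_d(t,266,202))"
```

```text
t 12.2 pos [ 0.5658 -0.0505  0.1979] F [ 0.17 -0.16  0.26] open 0.0598 yaw 1.6
tx ty tz cm [1.000e-02 3.000e-02 1.269e+01] twist 0.0
[ 0.52844586 -0.05191188  0.45165469]
```

View pics/w4.png

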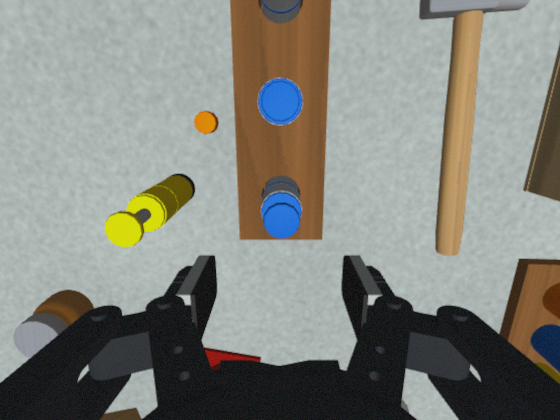

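View pics/s4c.png

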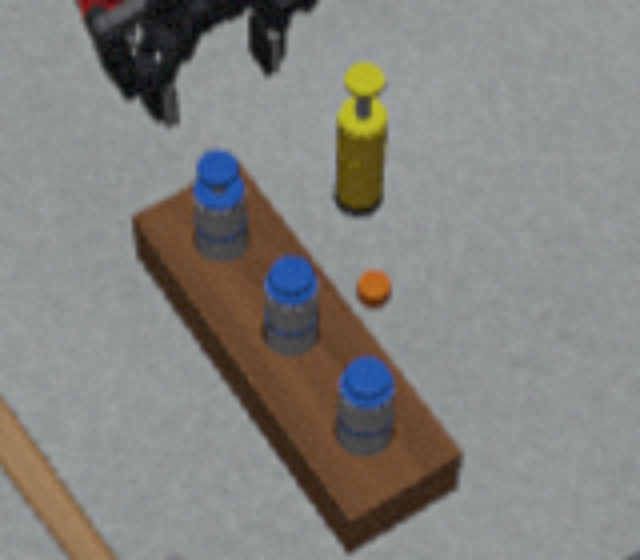

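C's plunger stands part way at crop (217,170), A and B are home, and the jaws are centred on C at wrist column 281. Descending.

Call:
play_rows([
  {"tx":0,"ty":0.02,"tz":2.5,"twist":0},
  {"tx":0,"ty":0.02,"tz":5,"twist":0},
  {"tx":0,"ty":0.02,"tz":7,"twist":0},
  {"tx":0,"ty":0.02,"tz":8.5,"twist":0},
  {"tx":0,"ty":0.02,"tz":10,"twist":0},
  {"tx":0,"ty":0.02,"tz":11.3,"twist":0},
  {"tx":0,"ty":0.02,"tz":12.3,"twist":0},
  {"tx":0,"ty":0.02,"tz":12.7,"twist":0},
  {"tx":0,"ty":0.02,"tz":12.7,"twist":0},
])

```text
t: 13.2
tcp_pos: [0.566, -0.0505, 0.071]
orientation: [[-0.028, 1.0, -0.001], [1.0, 0.028, 0.0], [0.0, -0.001, -1.0]]
force: [-0.2, -0.3, 0.5]
opening: 0.0599
```

```bash
python3 -c "
from h import *
s=snap('wrist','w5')
plan((.566,-.0503),.071,1.6)"
```

```text
t 13.25 pos [ 0.5663 -0.0505  0.0718] F [-0.59 -0.16  0.58] open 0.0602 yaw 1.6
tx ty tz cm [ 0.02 -0.03  0.08] twist 0.0
```

View pics/w5.png

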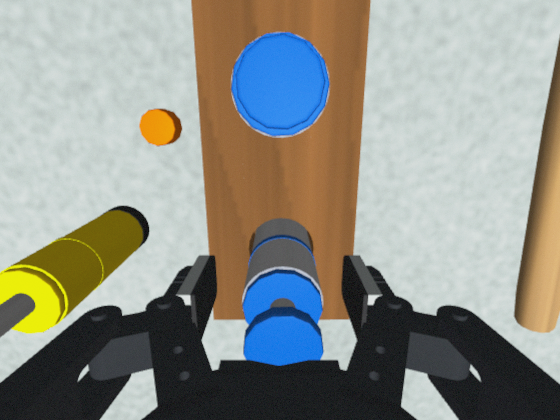

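Wrist view: barrel C lies centred between the jaws (ring at (283,295), jaws at columns 215 and 343). Closing.

Call:
play_rows([
  {"tx":0,"ty":0,"tz":0,"twist":0},
  {"tx":0,"ty":0,"tz":0,"twist":0},
  {"tx":0,"ty":0,"tz":0,"twist":0},
  {"tx":0,"ty":0,"tz":0,"twist":0},
  {"tx":0,"ty":0,"tz":0,"twist":0},
  {"tx":0,"ty":0,"tz":0,"twist":0},
], fingers=-1)

```text
t: 13.85
tcp_pos: [0.5669, -0.0506, 0.0726]
orientation: [[-0.028, 1.0, 0.002], [1.0, 0.028, -0.0], [-0.0, 0.002, -1.0]]
force: [1.4, 0.1, 5.3]
opening: 0.0305
```

Call:
play_rows([
  {"tx":0,"ty":0,"tz":-0.5,"twist":0},
  {"tx":0,"ty":0,"tz":-1.2,"twist":0},
  {"tx":0,"ty":0,"tz":-2.2,"twist":0},
  {"tx":0,"ty":0,"tz":-3.5,"twist":0},
  {"tx":0,"ty":0,"tz":-5,"twist":0},
  {"tx":0,"ty":0,"tz":-6.5,"twist":0},
  {"tx":0,"ty":0,"tz":-8,"twist":0},
  {"tx":0,"ty":0,"tz":-9,"twist":0},
  {"tx":0,"ty":0,"tz":-9,"twist":0},
])

```text
t: 14.75
tcp_pos: [0.567, -0.0506, 0.1641]
orientation: [[-0.028, 1.0, 0.004], [1.0, 0.028, -0.001], [-0.001, 0.004, -1.0]]
force: [0.3, 0.0, -2.3]
opening: 0.0303
```

```bash
python3 -c "
from h import *
s=snap('wrist','w6')
plan(POT,.16,1.6)
t=manip.snapshot('scene');cv2.imwrite('pics/s6c.png',cv2.resize(t['frame'][120:320,180:360],None,fx=3.3,fy=2.9)[:,:,::-1])"
```

```text
t 14.8 pos [ 0.5666 -0.0506  0.1626] F [-0.29  0.82 -2.68] open 0.0304 yaw 1.6
tx ty tz cm [-25.36  -7.02   0.25] twist 0.0
```

View pics/w6.png

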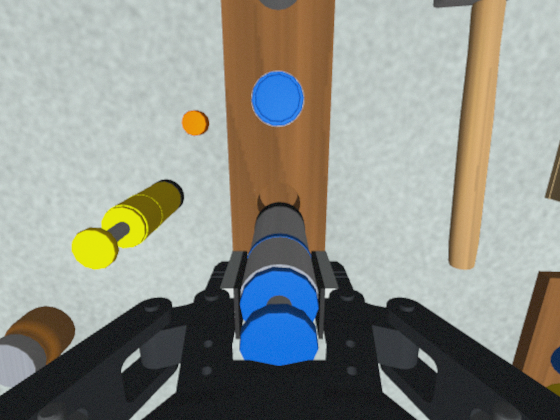

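View pics/s6c.png

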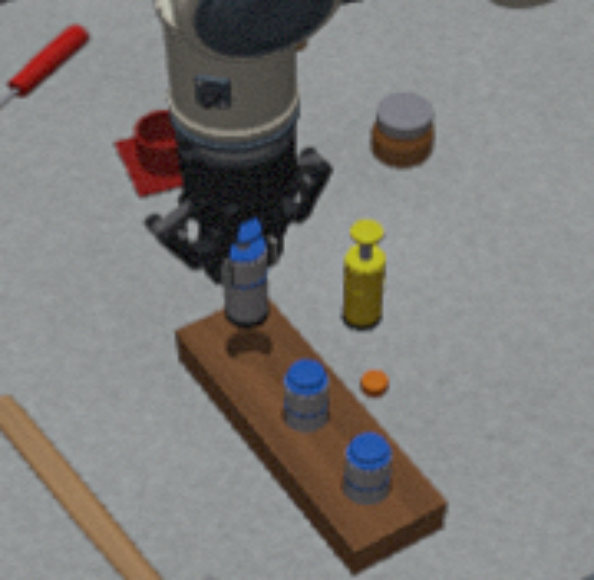

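C is lifted and upright between the pads (wrist (280,290)). Its socket is empty and the others are untouched. Carrying it to the red pot.

Call:
play_rows([
  {"tx":-1,"ty":-0.3,"tz":0,"twist":0},
  {"tx":-3,"ty":-0.8,"tz":0,"twist":0},
  {"tx":-6,"ty":-1.7,"tz":0,"twist":0},
  {"tx":-9.5,"ty":-2.6,"tz":0,"twist":0},
  {"tx":-13,"ty":-3.6,"tz":0,"twist":0},
  {"tx":-16.5,"ty":-4.6,"tz":0,"twist":0},
  {"tx":-20,"ty":-5.5,"tz":0,"twist":0},
  {"tx":-23,"ty":-6.4,"tz":0,"twist":0},
  {"tx":-24.7,"ty":-6.8,"tz":0,"twist":0},
  {"tx":-25.3,"ty":-7.0,"tz":0,"twist":0},
])

```text
t: 15.85
tcp_pos: [0.5023, -0.3069, 0.1605]
orientation: [[-0.026, 1.0, -0.001], [1.0, 0.026, 0.001], [0.001, -0.001, -1.0]]
force: [0.1, 0.8, -1.8]
opening: 0.0305
```

Call:
play_rows([
  {"tx":0,"ty":0,"tz":0,"twist":0},
  {"tx":0,"ty":0,"tz":0,"twist":0},
  {"tx":0,"ty":0,"tz":0,"twist":0},
])

```text
t: 16.15
tcp_pos: [0.5038, -0.3041, 0.1615]
orientation: [[-0.03, 1.0, 0.0], [1.0, 0.03, 0.0], [0.0, 0.0, -1.0]]
force: [0.8, 0.1, -2.8]
opening: 0.0304
```

```bash
python3 -c "
from h import *
s=snap('wrist','w7')
plan(POT,.12,1.6)
t=snap('scene','s7');cv2.imwrite('pics/s7c.png',cv2.resize(t['frame'][80:230,150:320],None,fx=3.5,fy=3.5)[:,:,::-1])"
```

```text
t 16.2 pos [ 0.5038 -0.3042  0.1616] F [ 0.49 -0.32 -2.43] open 0.0306 yaw 1.7
tx ty tz cm [-0.18 -0.04  4.16] twist 0.002
```

View pics/w7.png

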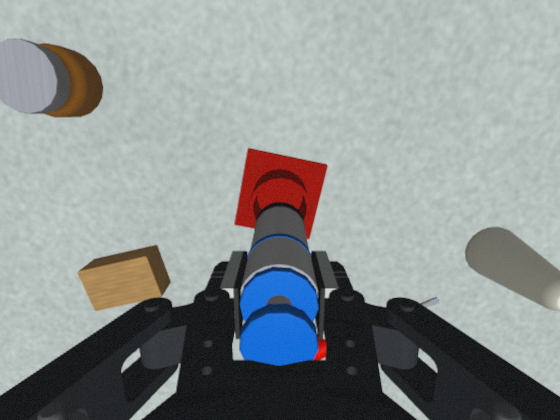

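View pics/s7c.png

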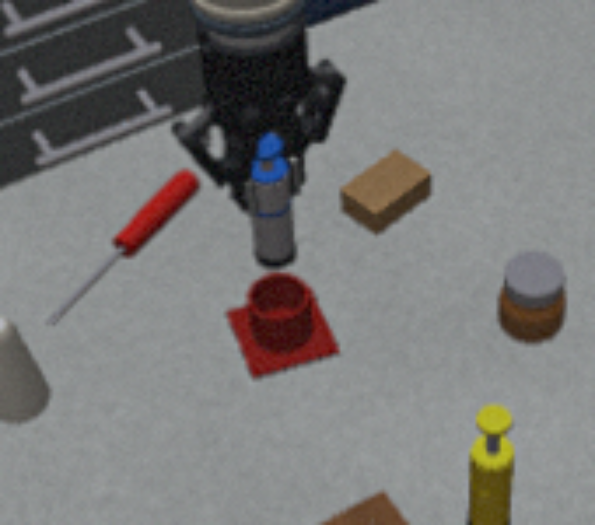

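```bash
python3 -c "
from h import *
s=np.load('pics/w7.npz')
print(at_z(s,280.5,194.5,.006))
for c in [(250,148),(326,164),(235,225)]: print(at_z(s,*c,.006))
P=cloud(s);hsv=cv2.cvtColor(s['frame'],cv2.COLOR_RGB2HSV)
r=((hsv[...,0]<8)|(hsv[...,0]>172))&(hsv[...,1]>130)
r[300:]=0
Q=P[r&(P[...,2]>.045)&(P[...,2]<.06)]; print(len(Q),Q.min(0),Q.max(0))
c,rad=cv2.minEnclosingCircle((Q[:,:2]*1000).astype(np.float32)); print(c,rad)
F=P[r&(P[...,2]<.01)];print(len(F),cv2.minAreaRect((F[:,:2]*1000).astype(np.float32)))
"
```

```text
[ 0.50525218 -0.30588559  0.006     ]
[ 0.47589943 -0.26285062  0.006     ]
[ 0.54665148 -0.27543237  0.006     ]
[ 0.46149875 -0.33807094  0.006     ]
622 [ 0.47894556 -0.32105833  0.04502384] [ 0.52953707 -0.28106045  0.05248768]
(504.1346130371094, -306.7760314941406) 25.75933265686035
3585 ((504.3097839355469, -306.6056213378906), (74.89950561523438, 74.9566421508789), 80.25782775878906)
```

The wrist camera gives the pot centre at (0.504, -0.3067) with rim radius 25.8 mm and foot 75 mm, which agrees with the other views and the given sizes. Correcting 2 mm and lowering.

Call:
play_rows([
  {"tx":-0.23,"ty":0.03,"tz":0.8,"twist":0},
  {"tx":-0.23,"ty":0.03,"tz":2,"twist":0},
  {"tx":-0.23,"ty":0.03,"tz":3.2,"twist":0},
  {"tx":-0.23,"ty":0.03,"tz":4.2,"twist":0},
  {"tx":-0.23,"ty":0.03,"tz":5.0,"twist":0},
  {"tx":-0.23,"ty":0.03,"tz":5.6,"twist":0},
  {"tx":-0.23,"ty":0.03,"tz":6.2,"twist":0},
  {"tx":-0.23,"ty":0.03,"tz":6.8,"twist":0},
])

```text
t: 17.05
tcp_pos: [0.5038, -0.3078, 0.0933]
orientation: [[-0.028, 1.0, 0.001], [1.0, 0.028, -0.0], [-0.0, 0.001, -1.0]]
force: [0.3, -0.2, -1.5]
opening: 0.0303
```

Call:
play_rows([
  {"tx":0,"ty":0,"tz":0.5,"twist":0},
  {"tx":0,"ty":0,"tz":0.9,"twist":0},
  {"tx":0,"ty":0,"tz":1.3,"twist":0},
  {"tx":0,"ty":0,"tz":1.6,"twist":0},
  {"tx":0,"ty":0,"tz":1.8,"twist":0},
  {"tx":0,"ty":0,"tz":1.8,"twist":0},
  {"tx":0,"ty":0,"tz":1.8,"twist":0},
])

```text
t: 17.75
tcp_pos: [0.5037, -0.3077, 0.0756]
orientation: [[-0.028, 1.0, 0.0], [1.0, 0.028, -0.0], [-0.0, 0.0, -1.0]]
force: [-0.3, -0.4, -2.3]
opening: 0.0304
```

Call:
play_rows([
  {"tx":0,"ty":0,"tz":0.15,"twist":0},
  {"tx":0,"ty":0,"tz":0.3,"twist":0},
  {"tx":0,"ty":0,"tz":0.45,"twist":0},
  {"tx":0,"ty":0,"tz":0.45,"twist":0},
])

```text
t: 18.15
tcp_pos: [0.5034, -0.3075, 0.0706]
orientation: [[-0.028, 1.0, -0.001], [1.0, 0.028, 0.0], [0.0, -0.001, -1.0]]
force: [-0.1, 0.4, -2.8]
opening: 0.0305
```

Call:
play_rows([
  {"tx":0,"ty":0,"tz":0.08,"twist":0},
  {"tx":0,"ty":0,"tz":0.15,"twist":0},
  {"tx":0,"ty":0,"tz":0.15,"twist":0},
])

```text
t: 18.45
tcp_pos: [0.5036, -0.3076, 0.0694]
orientation: [[-0.028, 1.0, -0.0], [1.0, 0.028, 0.0], [0.0, -0.0, -1.0]]
force: [0.1, 0.8, -1.7]
opening: 0.0305
```

Call:
play_rows([
  {"tx":0,"ty":0,"tz":0.08,"twist":0},
  {"tx":0,"ty":0,"tz":0.1,"twist":0},
])

```text
t: 18.65
tcp_pos: [0.5037, -0.3077, 0.0687]
orientation: [[-0.028, 1.0, 0.0], [1.0, 0.028, -0.0], [-0.0, 0.0, -1.0]]
force: [-0.6, 0.2, -0.6]
opening: 0.0306
```

Call:
play_rows([
  {"tx":0,"ty":0,"tz":0.05,"twist":0},
  {"tx":0,"ty":0,"tz":0.05,"twist":0},
])

```text
t: 18.85
tcp_pos: [0.5037, -0.3078, 0.0686]
orientation: [[-0.028, 1.0, 0.001], [1.0, 0.028, -0.0], [-0.0, 0.001, -1.0]]
force: [-0.5, 0.7, 1.7]
opening: 0.0304
```

The injector rests on the pot floor: the force changed from -2.5 to +1.7 N at the expected height of 0.0686. Releasing.

Call:
play_rows([
  {"tx":0,"ty":0,"tz":0,"twist":0},
  {"tx":0,"ty":0,"tz":0,"twist":0},
  {"tx":0,"ty":0,"tz":0,"twist":0},
  {"tx":0,"ty":0,"tz":0,"twist":0},
  {"tx":0,"ty":0,"tz":0,"twist":0},
], fingers=0.5)

```text
t: 19.35
tcp_pos: [0.5036, -0.3076, 0.0679]
orientation: [[-0.028, 1.0, -0.0], [1.0, 0.028, 0.0], [0.0, -0.0, -1.0]]
force: [0.1, 0.4, -0.3]
opening: 0.064
```

```bash
python3 -c "
from h import *
s=snap('wrist','w8')
plan(POT,.17,1.6)"
```

```text
t 19.4 pos [ 0.5036 -0.3076  0.0679] F [ 0.17  0.13 -0.53] open 0.0641 yaw 1.6
tx ty tz cm [ 1.600e-01 -1.000e-02 -1.021e+01] twist 0.0
```

View pics/w8.png

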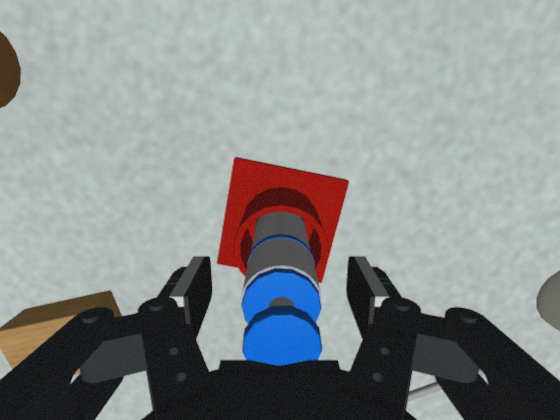

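The injector stands in the pot, upright and centred at wrist (281,290), and the jaws are clear on both sides. Rising.

Call:
play_rows([
  {"tx":0,"ty":0,"tz":-1,"twist":0},
  {"tx":0,"ty":0,"tz":-2.5,"twist":0},
  {"tx":0,"ty":0,"tz":-4.5,"twist":0},
  {"tx":0,"ty":0,"tz":-7,"twist":0},
  {"tx":0,"ty":0,"tz":-10,"twist":0},
  {"tx":0,"ty":0,"tz":-13,"twist":0},
  {"tx":0,"ty":0,"tz":-16,"twist":0},
  {"tx":0,"ty":0,"tz":-16,"twist":0},
])

```text
t: 20.2
tcp_pos: [0.505, -0.3085, 0.2359]
orientation: [[-0.028, 1.0, 0.009], [1.0, 0.028, -0.006], [-0.007, 0.009, -1.0]]
force: [-1.2, 0.9, 0.5]
opening: 0.0641
```

Call:
play_rows([
  {"tx":0,"ty":-3,"tz":0,"twist":0},
  {"tx":0,"ty":-6,"tz":0,"twist":0},
  {"tx":0,"ty":-10,"tz":0,"twist":0},
  {"tx":0,"ty":-12,"tz":0,"twist":0},
  {"tx":0,"ty":-12,"tz":0,"twist":0},
  {"tx":0,"ty":-12,"tz":0,"twist":0},
])

```text
t: 20.8
tcp_pos: [0.3837, -0.3111, 0.2286]
orientation: [[-0.027, 1.0, 0.001], [1.0, 0.027, -0.001], [-0.001, 0.001, -1.0]]
force: [0.4, 0.3, 0.3]
opening: 0.064
```

```bash
python3 -c "
from h import *
np.set_printoptions(precision=4,suppress=True)
t=snap('scene','s9');cv2.imwrite('pics/s9c.png',cv2.resize(t['frame'][120:330,160:340],None,fx=2.8,fy=2.8)[:,:,::-1])
tp=snap('top','t9')
for n,s in [('scene',t),('top',tp)]:
    P=cloud(s);hsv=cv2.cvtColor(s['frame'],cv2.COLOR_RGB2HSV)
    m=((hsv[...,0]>95)&(hsv[...,0]<130)&(hsv[...,1]>120)&(P[...,2]>0.08)&(P[...,2]<0.2)&(P[...,0]>.4)&(P[...,0]<.7)).astype(np.uint8)
    k,l,st,c=cv2.connectedComponentsWithStats(m)
    for i in range(1,k):
        if st[i,4]<15: continue
        Q=P[l==i]; zt=np.percentile(Q[:,2],95); print(n,c[i],zt,Q[Q[:,2]>zt-.004].mean(0))
print(manip.read_state()['tcp_pos'])
"
```

```text
scene [227.2929 148.9899] 0.1292498279305826 [ 0.5023 -0.3045  0.1278]
scene [272.2667 249.9583] 0.11909012277026769 [0.562  0.0305 0.1174]
scene [291.1527 275.3282] 0.11987823797877956 [0.5594 0.1102 0.1179]
top [210.125 202.5  ] 0.1185021629514509 [0.5609 0.1075 0.1165]
top [238.3976 202.5422] 0.11933651474484985 [0.5629 0.0277 0.1174]
top [355.9535 225.1279] 0.12830920991930422 [ 0.5045 -0.3073  0.1267]
[ 0.3843 -0.3109  0.2281]
```

View pics/s9c.png

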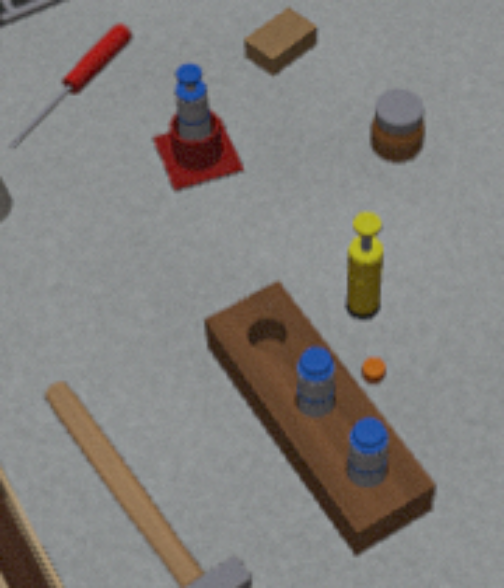

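View pics/t9.png

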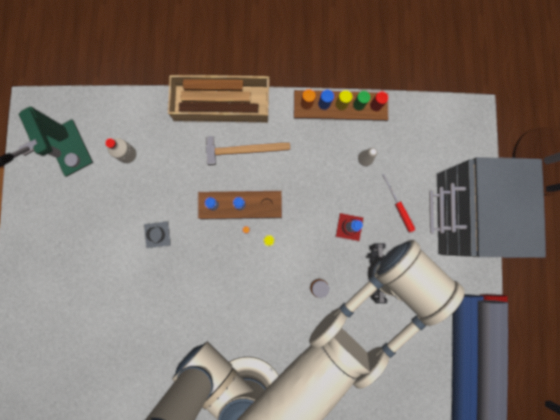

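Final views: the injector stands upright in the red pot (crop (190,110)). A and B are home in the stand, with pad tops at about 0.117, or about 28-29 mm in. The yellow injector, grey pot, cap and tools are where they were. Handing in.

```bash
python3 -c "
from rig import manip
print(manip.sign_off())"
```

```text
the job is handed in; nothing more can be done
None
```

I tested all three injectors and handed the job in at about 21 s. No check failed or disagreed.

- **Free plungers:** the two injectors at larger y, A (y ≈ 0.108) and B (y ≈ 0.029), moved at a steady 2–3.5 N. I pushed both into the end cushion, where the force reached 4.6–4.8 N. They stay in the stand, and the last pictures put their pads about 28–29 mm in.
- **Jammed plunger:** on the third, C (y ≈ -0.05), the force rose from 3.6 to 4.8 to 7.0 N at about 14–16 mm, so I stopped there.
- **Placing C:** I lowered it into the red pot until the force showed it resting on the floor, and only then released it. In the last scene and top pictures it stands upright and centred to about 2 mm, with its plunger about 14 mm in.
- **Rest of the bench:** in those pictures the grey pot, yellow injector, nozzle cap and tools look unmoved, and the arm is clear of everything.

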